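# Set out specimens for a study drawing

### The job

Set out the specimens for drawing: stand the glass jar on the middle of the cork disc in front of the microscope and the poppy head on the middle of the cork disc in front of the magnifying glass, lay the wooden block on the middle of the slate tile between them, and set the large sea-urchin shell centred on top of the block. Everything must stand upright and still, and the small sea-urchin shell stays where it is.

Things in the scene. Friction and masses are not known exactly. Their poses are not given: they have to be found in the camera images.
- riser: Loose square block of mid-brown wood, 60 x 60 mm and 26 mm high. Origin: centre of its underside; x and y run square to its sides, z up. At the start it lies on the table among the specimens, turned by up to 30 degrees; lay it on the slate tile either way round.
- shell: The LARGE sea-urchin shell: loose, pale beige, ribbed, a round flattened dome 35 mm high, 48 mm across at its widest (from 12 to 21 mm above its underside), on a flat underside 28 mm across. Origin: centre of its underside, z up its axis; the yaw means nothing.
- small_shell: The SMALL sea-urchin shell: loose, the same form and colour, but only 21 mm high and 29 mm across. It is not part of the set-up and must stay where it lies (within 30 mm). Origin: centre of its underside.
- jar: Loose stoppered glass specimen jar: upright cylinder 36 mm across and 42 mm high, then a 4 mm neck 29 mm across, then a cork stopper 31 mm across up to 58 mm; seeds lie inside. Origin: centre of its underside, z up its axis; the yaw means nothing.
- pod: Loose dried poppy head: a ribbed tan pod 33 mm across (widest from 38 to 48 mm above the table), with a flat crown at 62 mm, on a thin stalk in a dark wooden foot, 38 mm across and 10 mm high. Origin: centre of the foot's underside, z up its axis; the yaw means nothing.
- microscope: Black bench microscope with a wooden eyepiece, fixed, 290 mm high, on a foot 110 mm deep and 90 mm wide; nothing of it stands more than 5 mm nearer the robot than its origin. Origin: middle of the front edge of the foot, at table height; its front (-x axis) faces the robot, turned by up to 9 degrees. It stands at the far left or the far right, the lens stand at the other side.
- lens_stand: Magnifying glass on a stand, fixed: a dark round foot 90 mm across and 18 mm high, a steel post with a crossbar 160 mm wide at 125 mm, and above it an upright round glass, up to 234 mm high. Origin: the foremost point of the foot (nearest the robot), at table height; its front (-x axis) faces the robot.
- disc_scope: Flat round cork disc in front of the microscope, fixed to the table, 70 mm across and 4 mm thick. Origin: centre of its underside. The two cork discs look the same: this is the one about 100 to 120 mm from the front of the microscope's foot, on the robot's side of it.
- disc_lens: Flat round cork disc in front of the lens stand, fixed to the table, 70 mm across and 4 mm thick. Origin: centre of its underside. It lies about 100 to 120 mm from the front of the lens stand's foot, on the robot's side of it.
- tile: Flat square tile of dark slate, fixed to the table between the two cork discs, 90 x 90 mm and 6 mm thick. Origin: centre of its underside; x and y run along its sides; turned by up to 17 degrees. A low eraser (12 mm high) and a sharpener (11 mm high) lie between the tile and the discs, and pencils (7 mm high) near by: leave them, they are not part of the job.
There are look-alikes about, which are no part of the job. Leave any red or turquoise look-alike of the pod alone.

How it is judged:
By the outcome, as a careful person would: the job done as asked, in the order asked, and still so for the second after the job is handed in, with the robot touching nothing.
It also fails if it takes over 101 s, if anything falls off the work surface, if the arm or the gripper's body presses on something with over 40 N, if the wrist force passes 120 N, or if a joint passes its speed limit or range.

### The arm

A 7-joint arm with a two-finger parallel gripper is mounted at the origin on the work surface. World frame = base frame: x ahead of the robot, y to its left, z up, the work surface at z = 0. Lengths are in m, angles in degrees, forces in N, time in s.
With the tool pointing down it reaches from about 0.4 to 0.9 m from the base axis. Payload 5.6 kg.
Tool frame: the origin (TCP) lies between the finger pads; the fingertips stand 17 mm ahead of it and the grasp point (between the pads) lies 2 mm behind it; z points along the fingers, y is the line along which they close (so a half turn about z gives the same grasp; the last joint's range is limited). The gripper opens to 92 mm and grips with 3 to 60 N. Pads are 20 mm wide; open, the fingers measure 128 mm over their backs; the gripper's body (75 mm by 189 mm) begins 69 mm behind the grasp point.
Start: joints at [-75.63, 26.786, -0.665, 91.828, 0.344, 61.387, -3.226], TCP at [0.188, 0.622, 0.232] pointing down, gripper open.
Joint ranges: [-144.91, 144.91], [-17.63, 115.5], [-89.93, 88.59], [15.96, 139.68], [-74.01, 254.01], [8.47, 105.57], [-167.45, 167.45]. Speed limits (degrees/s): [147.25, 147.25, 180, 180, 180, 180, 180].

### API

Orientations are given as [roll, pitch, yaw] about the fixed x, y, z axes, in that order (R = Rz(yaw) Ry(pitch) Rx(roll)).
In Python, from bench import observe, cams, robot gives the robot as it stands. The module is installed in compiled form; this text tells all that it offers.
- The arm moves only by the tool arm_command, never from a script. Its argument "increments" is one flat list of numbers, 6 for each row, row after row: the shift along the tool's x, y, z in m, then the turn, a rotation vector about the tool's x, y, z in degrees. A call has 1 to 5 rows; each row shifts and turns the commanded pose from where the row before left it, along the tool's axes as they then stand; what a row does not reach is not made up. A row lasts 1/12 s, in which the tool goes at most 41.7 mm and 7.16 degrees, less where a joint would pass 70% of its speed; a pose out of reach is approached as far as the arm can. A call is refused whole if a number of a shift passes 0.0417 or a number of a turn 7.16, either way. A call with a gripper value outside its range is refused whole. "claw" is the closure, from -1 (fully open) to 1 (shut), set as the call begins (left out, the last holds). The fingers move at their own pace and stop on an object; "squeeze" is the grip in N (left out, the last holds). Time passes only in rows, so rows that do not move let the fingers close. It gives the time, the measured TCP pose, the force, the opening and the grip force at its end, in the units of the state.
- observe(): the state, without advancing time (a new reading comes with each control period).
- cams.camera(name): name is "scene" or "top" or "wrist"; returns the picture (480x640x3 uint8, red, green, blue); there is no depth.
- cams.calibration(name): a dict with "intrinsics" (3x3 intrinsics, pixels), "k1" (the pictures are not rectified: a ray, as slopes to the right and down, at radius r is drawn at 1 + k1 r^2 times it, then the intrinsics apply), "rvec" (rotation vector, rad) and "tvec" (3), from world to camera coordinates, as OpenCV has them; the wrist camera has in their place "hand_eye" (4x4, takes a point from camera to tool coordinates, whose origin is the TCP and whose axes are the flange's). Camera axes: x right, y down, z forward; pixel columns grow to the right and rows downward; lengths in m; the calibration is good to about 2 mm. A picture is of the moment at which its call begins: read the wrist's pose just before it. calibration takes no time and is no camera call.
- robot.job_done(): hands the job in; it is judged then, once.
Trained networks look in the newest picture that a camera, given by its name, has taken for a name from the list of things; names that differ only in an ending like _2 or _b are one class to them, and where a whole thing is asked for, a point or a joint stands for the part that bears it (a point fixed in the world has none). Each returns a list of dicts, best first, with "score" (0 to 1); they miss things now and then, are a little off and sometimes report something else, mostly with a low value. They report only what shows in the picture. A call takes as long as a camera call. They do not tell look-alikes from the thing itself.
- cams.regions_of(thing, camera): "mask" (480x640 bool, what is visible of it) and "extent" ([left, top, width, height] in pixels, round what is visible of it).
- cams.spot_point(thing, camera): "centre" ([row, column] in pixels: a listed point, or the origin of a listed thing).
The state is a dict: "time": time; "q": joint angles; "joint_vel": joint speeds; "joint_efforts": joint torques, N m; "eef_pos": TCP position; "ee_rot": TCP orientation; "contact_force": force on the tool from outside, world axes, zero at the start; "moment": the same for the moment, N m; "opening": finger opening in m; "finger_force": force on a finger pad.
Only numpy, scipy, OpenCV 4.12 (cv2) and the standard library are available. Lean on these libraries where they do the work, as an engineer would, in place of code of your own. Each camera call takes 0.05 s, during which the arm holds its last target. There are 200 camera calls.

## Working session

There is one attempt and no reset: what is moved stays moved. The work goes in short steps, Python scripts to look and compute and a tool call to move; the robot and the scene stay as the last step left them, time stands still between calls to the robot, and variables do not carry over. Pictures are saved under pics/ and viewed, at most 16 in all, crops included, and the job is handed in when it is done.

Besides the shell and the picture viewer there is one more tool, called after "Request:" by a JSON object that holds its "method" and its "body", one argument or row to a line. arm_command: Moves the arm, as the interface text tells. Its arguments: {"type":"object","properties":{"increments":{"type":"array"},"claw":{"type":"number"},"squeeze":{"type":"number"}},"required":["increments"]}

```bash
mkdir -p pics; cat > h.py <<'E'
import numpy as np, cv2
from bench import observe, cams, robot
from scipy.spatial.transform import Rotation as R
def pose():
    s=observe(); T=np.eye(4); T[:3,:3]=R.from_euler('xyz',s['ee_rot'],degrees=True).as_matrix(); T[:3,3]=s['eef_pos']; return T
def cam(name,T=None):
    c=cams.calibration(name); K=np.array(c['intrinsics'],float); k1=c['k1']
    if 'hand_eye' in c: W=(pose() if T is None else T)@np.array(c['hand_eye'])
    else:
        W=np.eye(4); W[:3,:3]=cv2.Rodrigues(np.array(c['rvec'],float))[0]; W[:3,3]=np.ravel(c['tvec']); W=np.linalg.inv(W)
    return K,k1,W
def px2w(name,rc,z,T=None):
    K,k1,W=cam(name,T); u=cv2.undistortPoints(np.array([[[rc[1],rc[0]]]],float),K,np.array([k1,0,0,0.]))[0,0]
    d=W[:3,:3]@np.array([u[0],u[1],1]); o=W[:3,3]; return (o+d*(z-o[2])/d[2])
def shot(name,f):
    im=cams.camera(name); cv2.imwrite(f'pics/{f}.png',im[:,:,::-1]); return im
E
python3 - <<'E'
from h import *
np.set_printoptions(precision=4,suppress=True)
s=observe();print(s)
for n in('top','scene','wrist'):
    shot(n,n+'0'); print(n,cam(n)[2][:3].round(3).tolist())
for n in ('top','scene'):
  for t in 'riser shell small_shell jar pod microscope lens_stand disc_scope disc_lens tile'.split():
    for d in cams.spot_point(t,n)[:4]: print(n,t,round(d['score'],2),np.round(d['centre']),px2w(n,d['centre'],0)[:2])
E
```

```text
{'time': 0.0, 'q': array([-75.629 ,  26.8361,  -0.6657,  91.8815,   0.347 ,  61.3867,
        -3.2263]), 'joint_vel': array([ 0.0338,  0.1094, -0.0425, -0.0646,  0.0318, -0.0184,  0.0134]), 'joint_efforts': array([ -0.    , -52.0574,  -0.0122, -24.3755,  -0.0566,   0.0172,
         0.0002]), 'eef_pos': array([0.1882, 0.6216, 0.2306]), 'ee_rot': array([-179.898 ,    0.0095,  163.1635]), 'contact_force': array([-0.6328,  0.2983, -0.2307]), 'moment': array([-0.0023,  0.0154,  0.0612]), 'finger_force': 0.0, 'opening': 0.09174661993860092}
top [[0.084, -0.975, 0.207, 0.384], [-0.996, -0.081, 0.022, 0.001], [-0.004, -0.208, -0.978, 0.813]]
scene [[0.847, 0.289, -0.447, 0.962], [0.532, -0.472, 0.703, -0.659], [-0.008, -0.833, -0.553, 0.563]]
wrist [[0.289, 0.919, 0.268, 0.111], [0.957, -0.277, -0.083, 0.644], [-0.002, 0.28, -0.96, 0.384]]
top riser 0.9 [295. 172.] [0.4496 0.273 ]
top shell 0.93 [310. 330.] [ 0.4486 -0.0063]
top shell 0.19 [329. 489.] [ 0.4375 -0.2811]
top small_shell 0.7 [309. 329.] [ 0.4495 -0.0029]
top small_shell 0.61 [331. 488.] [ 0.4334 -0.2794]
top jar 0.61 [319. 406.
[... 384 characters left out ...]
]
top tile 0.69 [233. 325.] [0.5834 0.0144]
scene riser 0.82 [181. 351.] [0.4485 0.2665]
scene shell 0.82 [238. 279.] [0.4445 0.0087]
scene shell 0.52 [361. 275.] [ 0.6193 -0.2421]
scene small_shell 0.55 [327. 164.] [ 0.4387 -0.2752]
scene jar 0.58 [276. 227.] [ 0.4381 -0.1301]
scene pod 0.95 [202. 286.] [0.3801 0.1226]
scene pod 0.85 [217. 248.] [0.3518 0.0339]
scene pod 0.66 [202. 329.] [0.4561 0.1664]
scene microscope 0.97 [392. 343.] [ 0.7263 -0.2406]
scene lens_stand 0.75 [221. 465.] [0.7159 0.2404]
scene disc_scope 0.89 [361. 278.] [ 0.6227 -0.2404]
scene disc_lens 0.81 [210. 405.] [0.5987 0.2188]
scene tile 0.78 [259. 349.] [0.5879 0.0175]
scene tile 0.34 [329. 162.] [ 0.4398 -0.2807]
```

View pics/top0.png

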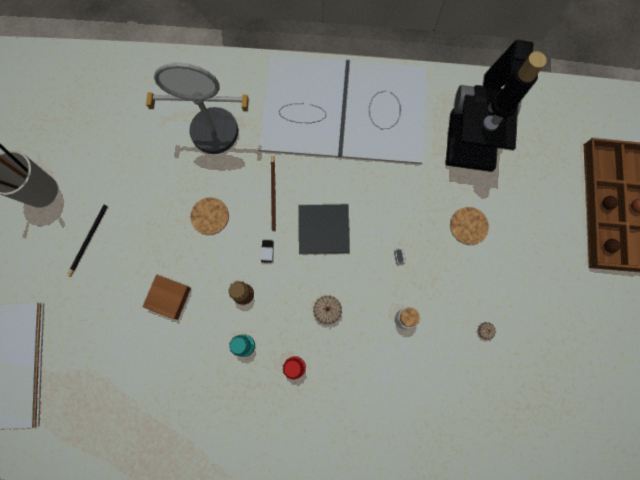

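View pics/scene0.png

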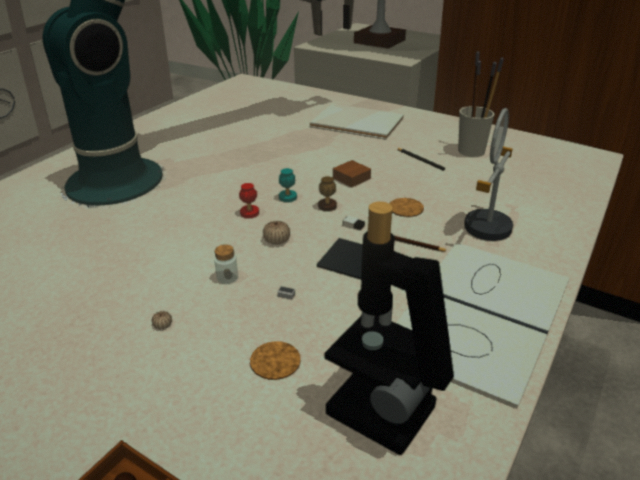

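Top view: riser (row 295, col 167), real brown pod (292,241) beside the teal (345,243) and red (368,294) look-alikes, large shell (310,327), jar (318,407), small shell (330,486). The lens disc is at (216,209), the microscope disc at (226,469) and the tile at (229,324). The scene view agrees. Next I measure from the masks.

```bash
cat >> h.py <<'E'
def meas(n,T=None,things='disc_scope disc_lens tile riser shell jar pod'):
    H=dict(disc_scope=.004,disc_lens=.004,tile=.006,riser=.026,shell=.0165,jar=.029,pod=.043)
    for t in things.split():
        for d in cams.regions_of(t,n)[:3]:
            m=d['mask'].astype(np.uint8)
            c=max(cv2.findContours(m,cv2.RETR_EXTERNAL,cv2.CHAIN_APPROX_NONE)[0],key=len)[:,0]
            w=np.array([px2w(n,(p[1],p[0]),H[t],T)[:2] for p in c])
            r=cv2.minAreaRect((w*1000).astype(np.float32))
            print(n,t,round(d['score'],2),'bb',d['extent'],'rect',np.round(r[0],1),np.round(r[1],1),round(r[2],1))
E
python3 - <<'E'
from h import *
for n in ('top','scene'): shot(n,n+'1'); meas(n)
E
```

```text
top disc_scope 0.63 bb [450.4, 207.0, 39.6, 38.4] rect [ 618.3 -242.4] [68.5 67.3] 4.8
top disc_scope 0.5 bb [222.3, 280.2, 30.3, 23.9] rect [466.  151.5] [43.9 36.4] 51.0
top disc_lens 0.62 bb [191.4, 201.1, 40.5, 33.6] rect [597.2 224.3] [67.3 67.7] 4.7
top tile 0.69 bb [298.0, 207.3, 53.7, 47.7] rect [589.2  16.7] [89.9 88.7] 5.4
top riser 0.56 bb [143.2, 273.8, 48.1, 45.7] rect [444.4 272.5] [69.7 62.2] 76.9
top riser 0.37 bb [147.2, 58.8, 101.4, 96.2] rect [804.2 274.1] [212.6 132.9] 60.8
top shell 0.74 bb [313.8, 297.0, 30.6, 26.4] rect [447.2  -1.9] [46.6 44.3] 50.0
top shell 0.25 bb [141.2, 273.3, 47.0, 46.8] rect [445.1 275.7] [68.  60.7] 75.6
top jar 0.87 bb [395.7, 308.0, 21.7, 20.0] rect [ 442.9 -134. ] [36.3 40.3] 4.6
top pod 0.89 bb [285.0, 358.6, 23.7, 18.6] rect [348.9  45. ] [31.3 32.1] 4.9
top pod 0.79 bb [228.1, 280.1, 25.7, 23.5] rect [461.4 144.3] [42.9 34.4] 68.6
top pod 0.72 bb [313.0, 292.8, 30.5, 27.9] rect [445.  -1.] [41.6 44. ] 49.6
scene disc_scope 0.66 bb [249.4, 339.5, 53.2, 42.3] rect [ 619.6 -242.6] [69.  71.2] 32.2
scene disc_lens 0.86 bb [390.4, 198.9, 32.2, 14.8] rect [599.7 224.2] [59.3 61.9] 31.5
scene disc_lens 0.43 bb [330.2, 162.1, 44.7, 22.5] rect [431.2 295.2] [ 97.  106.3] 67.5
scene tile 0.89 bb [316.5, 237.0, 47.3, 40.1] rect [585.   13.2] [78.3 96.3] 9.1
scene riser 0.61 bb [331.7, 162.6, 37.6, 23.5] rect [455.3 256.1] [90.4 89.9] 74.3
scene shell 0.85 bb [260.9, 220.8, 27.5, 26.7] rect [446.3  -2.6] [48.9 76.2] 35.0
scene jar 0.74 bb [213.0, 244.8, 26.4, 40.3] rect [ 440.4 -131.5] [ 35.7 105.2] 46.3
scene pod 0.78 bb [318.6, 176.4, 18.4, 35.1] rect [472.1 129.3] [ 31.6 132.6] 32.5
scene pod 0.73 bb [240.1, 185.3, 18.9, 35.6] rect [359.9  32.4] [ 35.3 135.6] 41.0
scene pod 0.71 bb [275.3, 167.0, 20.1, 35.2] rect [386.3 119.7] [ 34.2 141.4] 36.0
```

Request:
{"method": "arm_command", "body": {
  "increments": [0,0,0,0,0,-5.6,0,0,0,0,0,-5.6,0,0,0,0,0,-5.6,-0.0218,-0.0352,0,0,0,0,-0.0218,-0.0352,0,0,0,0],
  "claw": -1
}}

```text
time: 2.37
eef_pos: [0.2303, 0.5522, 0.2309]
ee_rot: [180.0, -0.1, -179.8]
contact_force: [1.6, 0.3, -0.4]
opening: 0.0919
finger_force: 0.0
```

Request:
{"method": "arm_command", "body": {
  "increments": [-0.0218,-0.0352,0,0,0,0,-0.0218,-0.0352,0,0,0,0,-0.0218,-0.0352,0,0,0,0,-0.0218,-0.0352,0,0,0,0,-0.0218,-0.0352,0,0,0,0]
}}

```text
time: 2.78
eef_pos: [0.3415, 0.3739, 0.2319]
ee_rot: [180.0, 0.0, 180.0]
contact_force: [1.3, -0.3, -0.6]
opening: 0.0919
finger_force: 0.0
```

Request:
{"method": "arm_command", "body": {
  "increments": [-0.0218,-0.0352,0,0,0,0,-0.0218,-0.0352,0,0,0,0,-0.0218,-0.0352,0,0,0,0,-0.0218,-0.0352,0,0,0,0,-0.0218,-0.0352,0,0,0,0]
}}

```text
time: 3.2
eef_pos: [0.4504, 0.1977, 0.2321]
ee_rot: [180.0, 0.1, 180.0]
contact_force: [1.5, 0.9, 0.2]
opening: 0.0921
finger_force: 0.0
```

```bash
python3 - <<'E'
from h import *
T=pose(); shot('wrist','w1'); meas('wrist',T,'pod riser disc_lens tile')
E
```

```text
wrist pod 0.85 bb [238.3, 129.1, 41.8, 38.9] rect [373.  137.9] [40.7 34.4] 89.7
wrist pod 0.73 bb [141.5, 101.7, 55.6, 38.7] rect [346.3  51.6] [55.3 33.3] 80.9
wrist pod 0.69 bb [256.5, 207.0, 33.4, 47.0] rect [457.6 149.3] [35.3 46.8] 58.9
wrist riser 0.63 bb [353.4, 178.9, 71.0, 68.0] rect [441.8 274.2] [64.5 61.3] 75.6
wrist disc_lens 0.86 bb [311.9, 303.1, 55.1, 53.3] rect [595.3 225.5] [68.3 69.7] 89.9
wrist disc_lens 0.17 bb [0.3, 316.3, 9.9, 20.3] rect [ 599.9 -219.6] [16.7 22.6] 73.4
wrist tile 0.79 bb [135.8, 289.4, 80.9, 61.3] rect [556.1  -2.4] [ 51. 103.] 42.5
wrist tile 0.16 bb [253.8, 209.7, 35.5, 43.9] rect [467. 144.] [38.4 51.8] 63.1
```

View pics/w1.png

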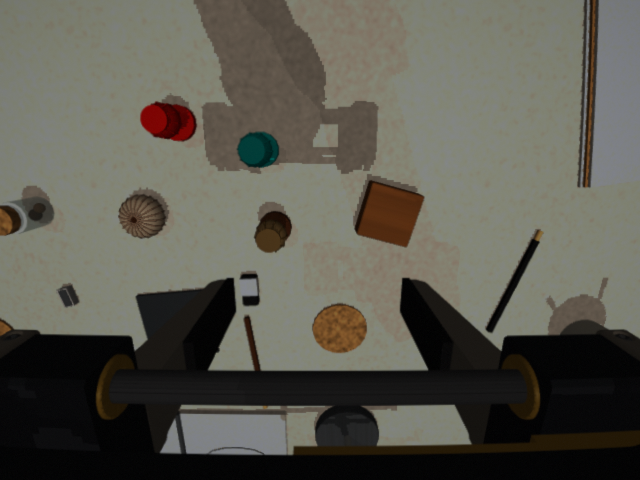

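Request:
{"method": "arm_command", "body": {
  "increments": [0.001,-0.04,0,0,0,0,0.001,-0.04,0,0,0,0,0.001,-0.04,0,0,0,0,0.001,-0.04,0,0,0,0,0.001,-0.04,0,0,0,0]
}}

```text
time: 3.87
eef_pos: [0.444, 0.0001, 0.2317]
ee_rot: [180.0, 0.0, -179.8]
contact_force: [1.4, -0.1, 0.1]
opening: 0.0919
finger_force: 0.0
```

Request:
{"method": "arm_command", "body": {
  "increments": [0.001,-0.04,0,0,0,0,0.001,-0.04,0,0,0,0,0,-0.02,0,0,0,0,0,0,0,0,0,0]
}}

```text
time: 4.2
eef_pos: [0.4424, -0.1032, 0.2319]
ee_rot: [-179.9, 0.1, 179.7]
contact_force: [-0.9, 1.2, 0.0]
opening: 0.0919
finger_force: 0.0
```

```bash
python3 - <<'E'
from h import *
T=pose(); shot('wrist','w2'); meas('wrist',T,'jar shell disc_scope tile')
E
```

```text
wrist jar 0.66 bb [271.4, 202.6, 38.8, 39.3] rect [ 442.  -134.7] [36.1 44.6] 89.2
wrist shell 0.56 bb [387.1, 200.6, 45.6, 43.0] rect [445.3   0. ] [49.  48.5] 89.8
wrist disc_scope 0.56 bb [210.4, 327.8, 28.8, 46.0] rect [ 623.1 -223.1] [30.1 65.8] 66.9
wrist tile 0.58 bb [375.1, 295.7, 71.7, 66.5] rect [590.2  -0.7] [91.9 56.5] 5.6
```

View pics/w2.png

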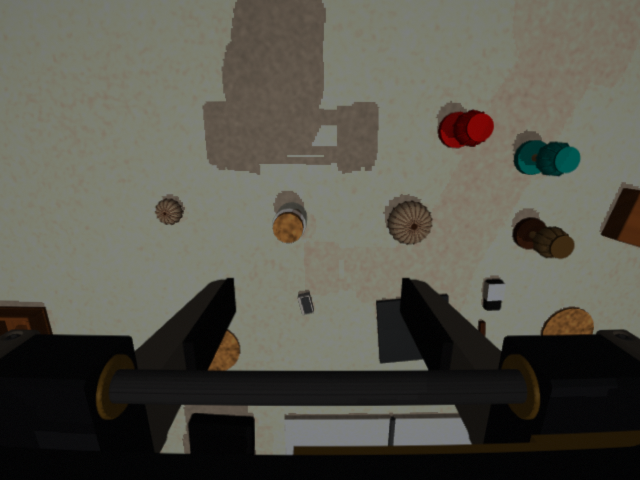

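First view: riser at (212,390), pod at (232,272), lens disc at (328,340). Second view: jar stopper at (226,289), shell at (222,410). Both agree with the estimates, so I pick up the jar.

Request:
{"method": "arm_command", "body": {
  "increments": [0,-0.0303,0,0,0,0,0,0,0.04,0,0,0,0,0,0.04,0,0,0,0,0,0.04,0,0,0,0,0,0.04,0,0,0]
}}

```text
time: 4.87
eef_pos: [0.443, -0.1289, 0.0702]
ee_rot: [180.0, 0.1, -179.9]
contact_force: [1.0, -0.0, -0.5]
opening: 0.0918
finger_force: 0.0
```

Request:
{"method": "arm_command", "body": {
  "increments": [0,0,0.03,0,0,0,0,0,0.014,0,0,0,0,0,0,0,0,0,0,0,0,0,0,0]
}}

```text
time: 5.2
eef_pos: [0.4422, -0.1295, 0.0271]
ee_rot: [180.0, -0.1, -179.9]
contact_force: [0.0, -0.6, 0.4]
opening: 0.0916
finger_force: 0.0
```

Request:
{"method": "arm_command", "body": {
  "increments": [0,0,0,0,0,0,0,0,0,0,0,0,0,0,0,0,0,0,0,0,0,0,0,0,0,0,0,0,0,0],
  "claw": 1,
  "squeeze": 15
}}

```text
time: 5.62
eef_pos: [0.4429, -0.1307, 0.0283]
ee_rot: [-180.0, 0.1, 180.0]
contact_force: [-0.2, -0.7, 0.2]
opening: 0.0604
finger_force: 0.0
```

Request:
{"method": "arm_command", "body": {
  "increments": [0,0,0,0,0,0,0,0,0,0,0,0,0,0,0,0,0,0]
}}

```text
time: 5.87
eef_pos: [0.4424, -0.1308, 0.0277]
ee_rot: [-180.0, 0.0, 180.0]
contact_force: [0.9, -0.7, -0.0]
opening: 0.0405
finger_force: 0.1
```

Request:
{"method": "arm_command", "body": {
  "increments": [0,0,0,0,0,0,0,0,0,0,0,0,0,0,0,0,0,0,0,0,0,0,0,0]
}}

```text
time: 6.2
eef_pos: [0.4424, -0.1308, 0.0276]
ee_rot: [-180.0, 0.0, 180.0]
contact_force: [-0.7, -0.6, 0.7]
opening: 0.0358
finger_force: 15.0
```

Request:
{"method": "arm_command", "body": {
  "increments": [0,0,-0.02,0,0,0,0,0,-0.03,0,0,0,0,0,-0.03,0,0,0,0,0,0,0,0,0]
}}

```text
time: 6.53
eef_pos: [0.4452, -0.1315, 0.1116]
ee_rot: [-180.0, 0.4, 179.9]
contact_force: [0.5, 0.4, -0.6]
opening: 0.0357
finger_force: 15.0
```

Request:
{"method": "arm_command", "body": {
  "increments": [-0.034,-0.0216,0,0,0,0,-0.034,-0.0216,0,0,0,0,-0.034,-0.0216,0,0,0,0,-0.034,-0.0216,0,0,0,0,-0.034,-0.0216,0,0,0,0]
}}

```text
time: 6.95
eef_pos: [0.6135, -0.2394, 0.1066]
ee_rot: [180.0, -0.0, 180.0]
contact_force: [0.6, -0.0, -1.6]
opening: 0.0361
finger_force: 15.0
```

Request:
{"method": "arm_command", "body": {
  "increments": [-0.006,-0.0035,0,0,0,0,0,0,0,0,0,0,0,0,0,0,0,0]
}}

```text
time: 7.2
eef_pos: [0.6169, -0.2418, 0.1061]
ee_rot: [179.9, -0.2, 179.9]
contact_force: [0.0, 0.3, -0.4]
opening: 0.0354
finger_force: 15.0
```

```bash
python3 - <<'E'
from h import *
T=pose(); print(T[:3,3]); shot('wrist','w3'); meas('wrist',T,'disc_scope jar')
E
```

```text
[ 0.61694328 -0.24184631  0.10609759]
wrist disc_scope 0.69 bb [274.4, 207.9, 86.1, 75.5] rect [ 611.7 -243. ] [57.6 69.1] 0.9
wrist jar 0.97 bb [279.5, 259.5, 77.6, 112.1] rect [ 662.9 -242.8] [95.5 56.6] 1.8
```

View pics/w3.png

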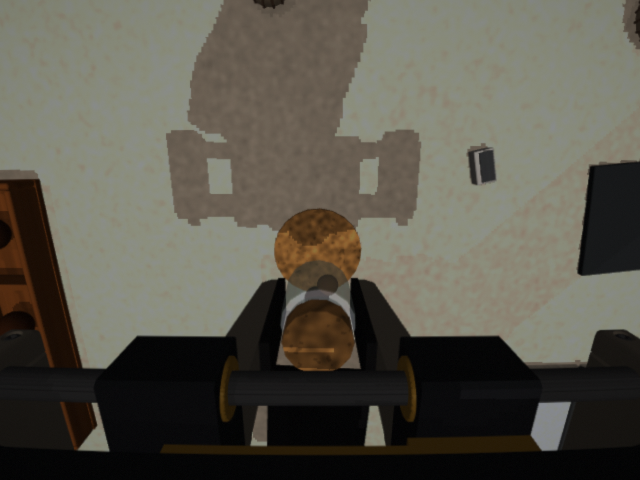

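The disc runs from row 208 with its centre at column 317. The jar's stopper top is at (337,319), well centred in the grip.

```bash
python3 - <<'E'
from h import *
T=pose(); T[:3,3]=[.61694,-.24185,.1061]
for rc in [(302,319),(372,319),(337,284),(337,354)]: print(px2w('wrist',rc,.1364,T))
print(px2w('wrist',(232,274),.062)[:2]) if 0 else None
T[:3,3]=[.4504,.1977,.2321]
print('pod crown',px2w('wrist',(238,270),.062,T))
E
```

```text
[ 0.59689218 -0.24192169  0.1364    ]
[ 0.6303259  -0.24187772  0.1364    ]
[ 0.61300194 -0.2565346   0.1364    ]
[ 0.61302315 -0.22726172  0.1364    ]
pod crown [0.45831594 0.14966878 0.062     ]
```

Request:
{"method": "arm_command", "body": {
  "increments": [-0.003,-0.001,0.02,0,0,0,0,0,0.03,0,0,0,0,0,0.016,0,0,0,0,0,0.0065,0,0,0,0,0,0,0,0,0]
}}

```text
time: 7.77
eef_pos: [0.6197, -0.2422, 0.0337]
ee_rot: [179.9, -0.2, 180.0]
contact_force: [-0.9, -0.1, -0.5]
opening: 0.0355
finger_force: 15.0
```

Request:
{"method": "arm_command", "body": {
  "increments": [0,0,0,0,0,0,0,0,0,0,0,0]
}}

```text
time: 7.93
eef_pos: [0.6222, -0.2436, 0.0368]
ee_rot: [-180.0, 0.1, 180.0]
contact_force: [1.1, 0.5, 0.1]
opening: 0.0357
finger_force: 15.0
```

Request:
{"method": "arm_command", "body": {
  "increments": [0,0,0,0,0,0]
}}

```text
time: 8.02
eef_pos: [0.6223, -0.2436, 0.0368]
ee_rot: [-180.0, 0.1, 180.0]
contact_force: [-0.3, 0.4, -0.4]
opening: 0.0359
finger_force: 15.0
```

Request:
{"method": "arm_command", "body": {
  "increments": [0,0,0,0,0,0,0,0,0,0,0,0]
}}

```text
time: 8.18
eef_pos: [0.6218, -0.2435, 0.036]
ee_rot: [-180.0, 0.1, 180.0]
contact_force: [0.3, 0.1, -0.1]
opening: 0.0359
finger_force: 15.0
```

Request:
{"method": "arm_command", "body": {
  "increments": [0.001,0.001,0.0025,0,0,0,0,0,0.001,0,0,0,0,0,0,0,0,0,0,0,0,0,0,0,0,0,0,0,0,0]
}}

```text
time: 8.6
eef_pos: [0.6202, -0.2421, 0.0317]
ee_rot: [180.0, -0.0, 180.0]
contact_force: [-1.1, 1.1, 3.0]
opening: 0.0354
finger_force: 15.0
```

```bash
python3 - <<'E'
from h import *
print(pose()[:3,3]); shot('wrist','w4'); shot('scene','s4'); meas('scene',None,'jar disc_scope')
a=cv2.imread('pics/w4.png')[180:420,160:480]; b=cv2.imread('pics/s4.png')[260:420,180:400]
cv2.imwrite('pics/c4.png',np.hstack([cv2.resize(a,(400,300)),cv2.resize(b,(400,300))]))
E
```

```text
[ 0.62021737 -0.24213369  0.03168671]
scene jar 0.96 bb [271.5, 321.7, 18.9, 49.0] rect [ 623.7 -234.6] [22.9 87.2] 38.3
scene disc_scope 0.55 bb [252.2, 348.8, 49.2, 31.1] rect [ 625.7 -248.4] [70.5 55.7] 46.0
```

View pics/c4.png

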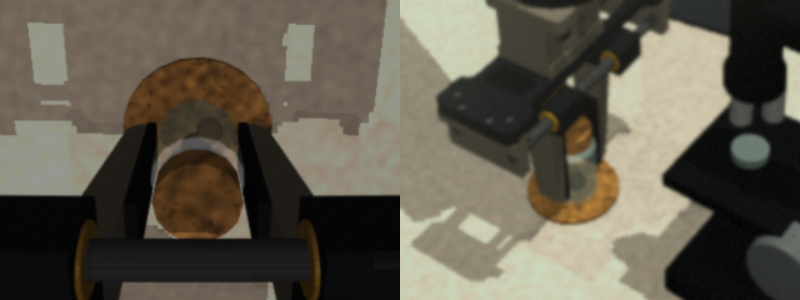

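Left: jar on the disc, stopper centred on the disc's column. Right: standing inside the disc. Release and rise.

Request:
{"method": "arm_command", "body": {
  "increments": [0,0,0,0,0,0,0,0,0,0,0,0,0,0,0,0,0,0,0,0,0,0,0,0],
  "claw": -1
}}

```text
time: 9.13
eef_pos: [0.6203, -0.2425, 0.0314]
ee_rot: [-180.0, 0.0, 180.0]
contact_force: [-0.1, 0.4, -0.3]
opening: 0.0606
finger_force: 0.0
```

Request:
{"method": "arm_command", "body": {
  "increments": [0,0,-0.03,0,0,0,0,0,-0.04,0,0,0,0,0,-0.04,0,0,0,0,0,-0.01,0,0,0,0,0,0,0,0,0]
}}

```text
time: 9.55
eef_pos: [0.6227, -0.2435, 0.1559]
ee_rot: [-179.9, 0.4, 180.0]
contact_force: [0.5, 0.3, -0.5]
opening: 0.0913
finger_force: 0.0
```

Request:
{"method": "arm_command", "body": {
  "increments": [0.016,0.038,0,0,0,0,0.016,0.038,0,0,0,0,0.016,0.038,0,0,0,0,0.016,0.038,0,0,0,0,0.016,0.038,0,0,0,0]
}}

```text
time: 9.97
eef_pos: [0.5383, -0.0506, 0.1498]
ee_rot: [-180.0, -0.2, 179.9]
contact_force: [0.4, 0.0, 0.2]
opening: 0.0915
finger_force: 0.0
```

```bash
python3 - <<'E'
from h import *
shot('top','t5'); meas('top',None,'jar disc_scope disc_lens')
a=cv2.imread('pics/t5.png')[180:280,400:540]
cv2.imwrite('pics/c5.png',cv2.resize(a,None,fx=4,fy=4))
E
```

```text
top jar 0.87 bb [460.3, 206.4, 26.6, 27.4] rect [ 622.1 -244.3] [35.3 60.2] 48.3
top disc_scope 0.86 bb [459.5, 209.4, 26.4, 38.8] rect [ 601.3 -253.3] [33.3 57.1] 17.4
top disc_lens 0.82 bb [192.9, 198.9, 36.4, 38.0] rect [596.5 224.2] [69.6 67.2] 7.3
```

View pics/c5.png

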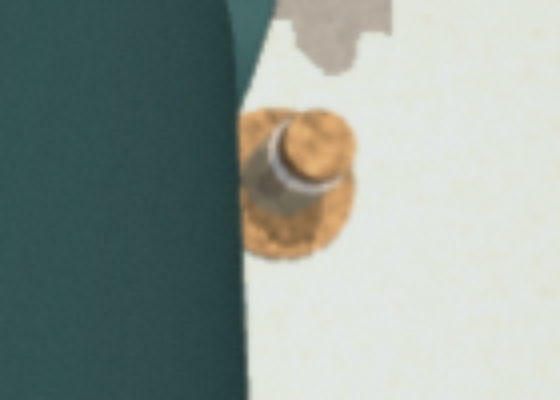

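Jar standing on the disc: stopper top at crop (320,145), i.e. row 216, col 480. Check its position numerically.

```bash
python3 - <<'E'
from h import *
print(px2w('top',(180+145/4,400+320/4),.062))
print(pose()[:3,3])
E
```

```text
[ 0.61873806 -0.24273759  0.062     ]
[ 0.53967952 -0.05103562  0.15051459]
```

Request:
{"method": "arm_command", "body": {
  "increments": [0.0134,0.0333,0,0,0,0,0.0134,0.0333,0,0,0,0,0.0134,0.0333,0,0,0,0,0.0134,0.0333,0,0,0,0,0.0134,0.0333,0,0,0,0]
}}

```text
time: 10.58
eef_pos: [0.4737, 0.1136, 0.151]
ee_rot: [-179.9, -0.0, 179.7]
contact_force: [1.0, -0.6, -0.5]
opening: 0.0921
finger_force: 0.0
```

Request:
{"method": "arm_command", "body": {
  "increments": [0.0134,0.0333,0,0,0,0,0,0,0,0,0,0,0,0,0,0,0,0,0,0,0,0,0,0,0,0,0,0,0,0]
}}

```text
time: 11.0
eef_pos: [0.4612, 0.1452, 0.1513]
ee_rot: [-179.9, 0.0, 179.7]
contact_force: [1.6, 0.3, 0.4]
opening: 0.0922
finger_force: 0.0
```

```bash
python3 - <<'E'
from h import *
T=pose();print(T[:3,3].round(4)); shot('wrist','w6'); meas('wrist',T,'pod riser')
for d in cams.spot_point('pod','wrist')[:3]: print(d['centre'],px2w('wrist',d['centre'],0,T))
E
```

```text
[0.4612 0.1452 0.1513]
wrist pod 0.94 bb [282.6, 110.9, 49.3, 51.5] rect [373.7 135.5] [34.4 33. ] 89.7
wrist pod 0.76 bb [153.1, 71.6, 71.0, 55.9] rect [346.3  50.2] [51.1 33.4] 70.4
wrist pod 0.69 bb [297.6, 215.3, 47.2, 56.6] rect [457.6 147. ] [46.6 35. ] 8.7
wrist riser 0.56 bb [421.6, 178.7, 92.0, 81.8] rect [441.5 271.7] [68.9 60.7] 75.6
[231.7, 321.8] [0.4581141  0.14840125 0.        ]
[135.6, 310.6] [0.37193656 0.13876261 0.        ]
[101.2, 203.6] [0.34293386 0.04786215 0.        ]
```

View pics/w6.png

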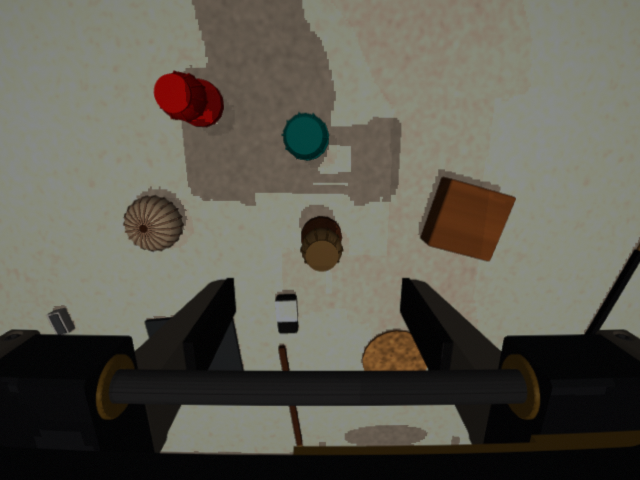

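The brown pod is at (240,322) with its crown at (254,322), centred between the open fingers; teal and the riser are clear of them.

Request:
{"method": "arm_command", "body": {
  "increments": [0.002,0.003,0,0,0,0,0,0,0.04,0,0,0,0,0,0.04,0,0,0,0,0,0.025,0,0,0,0,0,0.005,0,0,0]
}}

```text
time: 11.62
eef_pos: [0.4553, 0.1495, 0.038]
ee_rot: [-179.8, -0.4, 180.0]
contact_force: [-0.6, -0.1, 1.0]
opening: 0.0918
finger_force: 0.0
```

Request:
{"method": "arm_command", "body": {
  "increments": [0,0,0,0,0,0,0,0,0,0,0,0,0,0,0,0,0,0,0,0,0,0,0,0,0,0,0,0,0,0],
  "claw": 1,
  "squeeze": 10
}}

```text
time: 12.03
eef_pos: [0.4591, 0.1511, 0.043]
ee_rot: [179.9, 0.1, 180.0]
contact_force: [-1.0, 0.9, 1.0]
opening: 0.0606
finger_force: 0.0
```

Request:
{"method": "arm_command", "body": {
  "increments": [0,0,0,0,0,0,0,0,0,0,0,0,0,0,0,0,0,0,0,0,0,0,0,0,0,0,0,0,0,0]
}}

```text
time: 12.45
eef_pos: [0.4583, 0.1505, 0.0417]
ee_rot: [180.0, 0.0, 180.0]
contact_force: [0.2, -0.2, 1.6]
opening: 0.0323
finger_force: 10.0
```

Request:
{"method": "arm_command", "body": {
  "increments": [0,0,0,0,0,0,0,0,0,0,0,0,0,0,0,0,0,0]
}}

```text
time: 12.7
eef_pos: [0.4583, 0.1506, 0.0417]
ee_rot: [180.0, 0.0, 180.0]
contact_force: [-0.1, -0.2, 1.5]
opening: 0.0324
finger_force: 10.0
```

Request:
{"method": "arm_command", "body": {
  "increments": [0,0,-0.02,0,0,0,0,0,-0.03,0,0,0,0,0,-0.02,0,0,0,-0.0278,0.0148,0,0,0,0,-0.0278,0.0148,0,0,0,0]
}}

```text
time: 13.12
eef_pos: [0.5143, 0.1805, 0.1133]
ee_rot: [179.9, 0.1, 179.9]
contact_force: [1.5, -0.2, -0.8]
opening: 0.0324
finger_force: 10.0
```

Request:
{"method": "arm_command", "body": {
  "increments": [-0.0278,0.0148,0,0,0,0,-0.0278,0.0148,0,0,0,0,-0.0278,0.0148,0,0,0,0,0,0,0,0,0,0,0,0,0,0,0,0]
}}

```text
time: 13.53
eef_pos: [0.5974, 0.2248, 0.1106]
ee_rot: [-180.0, -0.1, -180.0]
contact_force: [-0.6, -0.3, -0.8]
opening: 0.0326
finger_force: 10.0
```

Request:
{"method": "arm_command", "body": {
  "increments": [0,0,0,0,0,0,0,0,0,0,0,0,0,0,0,0,0,0]
}}

```text
time: 13.78
eef_pos: [0.5962, 0.2238, 0.1116]
ee_rot: [-180.0, -0.0, 179.9]
contact_force: [-1.0, 1.0, -1.4]
opening: 0.0325
finger_force: 10.0
```

```bash
python3 - <<'E'
from h import *
T=pose();print(T[:3,3].round(4)); shot('wrist','w7'); meas('wrist',T,'pod disc_lens')
E
```

```text
[0.5962 0.2238 0.1116]
wrist pod 0.69 bb [282.5, 255.1, 66.8, 110.0] rect [633.3 223.9] [49.1 85.1] 84.2
wrist disc_lens 0.75 bb [275.8, 204.5, 88.3, 76.2] rect [590.1 226.1] [69.5 57.6] 82.8
```

View pics/w7.png

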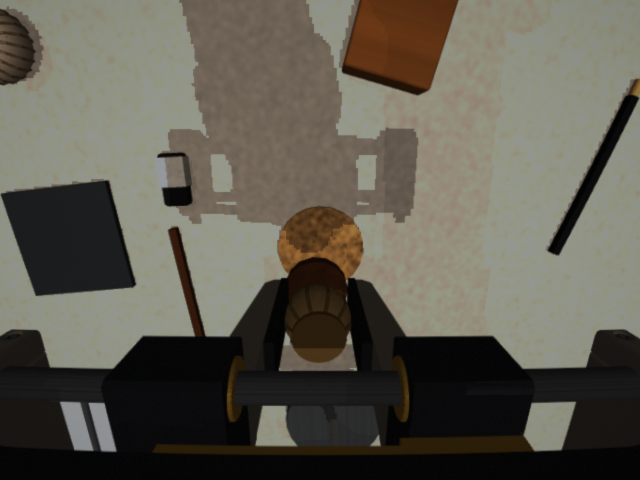

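Pod crown at about (340,319), foot's near edge at row 257, disc's near edge at row 206 with its centre at column 320.

```bash
python3 - <<'E'
from h import *
T=pose(); p=lambda r,c,z:print(px2w('wrist',(r,c),z,T).round(4))
print(T[:3,3]); p(341,319,.1319); p(257,318,.0799); p(206,320,.004); p(248,278,.004);p(248,364,.004)
E
```

```text
[0.59684029 0.22420229 0.11192738]
[0.6014 0.2242 0.1319]
[0.5786 0.2239 0.0799]
[0.5618 0.2255 0.004 ]
[0.5964 0.1913 0.004 ]
[0.5964 0.2615 0.004 ]
```

Request:
{"method": "arm_command", "body": {
  "increments": [0,0.001,0.03,0,0,0,0,0,0.025,0,0,0,0,0,0.008,0,0,0,0,0,0,0,0,0,0,0,0,0,0,0]
}}

```text
time: 14.35
eef_pos: [0.5975, 0.2253, 0.049]
ee_rot: [-180.0, 0.0, 179.9]
contact_force: [0.5, -0.9, 0.3]
opening: 0.0326
finger_force: 10.0
```

Request:
{"method": "arm_command", "body": {
  "increments": [0,0,0,0,0,0,0,0,0,0,0,0,0,0,0,0,0,0,0,0,0,0,0,0]
}}

```text
time: 14.68
eef_pos: [0.5976, 0.2258, 0.0495]
ee_rot: [180.0, 0.1, 180.0]
contact_force: [0.4, 0.6, -0.9]
opening: 0.0325
finger_force: 10.0
```

Request:
{"method": "arm_command", "body": {
  "increments": [0,-0.0005,0.003,0,0,0,0,0,0.0008,0,0,0,0,0,0,0,0,0,0,0,0,0,0,0,0,0,0,0,0,0]
}}

```text
time: 15.1
eef_pos: [0.5974, 0.2249, 0.045]
ee_rot: [180.0, 0.0, 180.0]
contact_force: [-0.2, -0.1, 2.6]
opening: 0.0325
finger_force: 10.0
```

Request:
{"method": "arm_command", "body": {
  "increments": [0,0,0,0,0,0,0,0,0,0,0,0]
}}

```text
time: 15.27
eef_pos: [0.5974, 0.2249, 0.045]
ee_rot: [180.0, 0.0, 180.0]
contact_force: [0.2, -0.7, 2.5]
opening: 0.0322
finger_force: 10.0
```

Request:
{"method": "arm_command", "body": {
  "increments": [0,0,0,0,0,0,0,0,0,0,0,0,0,0,0,0,0,0,0,0,0,0,0,0,0,0,0,0,0,0],
  "claw": -1
}}

```text
time: 15.68
eef_pos: [0.5971, 0.225, 0.0446]
ee_rot: [-180.0, -0.0, 180.0]
contact_force: [0.6, -0.1, 1.0]
opening: 0.0638
finger_force: 0.0
```

Request:
{"method": "arm_command", "body": {
  "increments": [0,0,-0.02,0,0,0,0,0,-0.04,0,0,0,0,0,-0.04,0,0,0,0,0,-0.02,0,0,0,0.031,0.0097,0,0,0,0]
}}

```text
time: 16.1
eef_pos: [0.574, 0.2326, 0.1709]
ee_rot: [179.8, 0.8, 179.6]
contact_force: [1.1, -0.1, 0.8]
opening: 0.0918
finger_force: 0.0
```

Request:
{"method": "arm_command", "body": {
  "increments": [0.031,0.0097,0,0,0,0,0.031,0.0097,0,0,0,0,0.031,0.0097,0,0,0,0,0.031,0.0097,0,0,0,7.1,0,0,0,0,0,7.1]
}}

```text
time: 16.52
eef_pos: [0.436, 0.2759, 0.1643]
ee_rot: [-180.0, -0.3, 165.8]
contact_force: [-0.5, -0.0, -0.4]
opening: 0.0921
finger_force: 0.0
```

Request:
{"method": "arm_command", "body": {
  "increments": [0,0,0,0,0,0,0,0,0,0,0,0,0,0,0,0,0,0,0,0,0,0,0,0]
}}

```text
time: 16.85
eef_pos: [0.4433, 0.273, 0.1648]
ee_rot: [-180.0, 0.0, 165.8]
contact_force: [-0.8, -0.9, -0.1]
opening: 0.0917
finger_force: 0.0
```

```bash
python3 - <<'E'
from h import *
T=pose();print(T[:3,3].round(4)); shot('wrist','w8'); meas('wrist',T,'riser'); shot('top','t8'); meas('top',None,'pod')
a=cv2.imread('pics/w8.png'); b=cv2.imread('pics/t8.png')[160:310,130:290]
cv2.imwrite('pics/c8.png',np.hstack([cv2.resize(a,(480,360)),cv2.resize(b,(320,360))]))
E
```

```text
[0.4433 0.273  0.1648]
wrist riser 0.59 bb [286.6, 201.2, 69.3, 68.6] rect [441.2 276.4] [60.6 65. ] 75.0
top pod 0.81 bb [191.7, 193.7, 27.9, 31.2] rect [598.1 220.9] [52.6 36.4] 52.0
top pod 0.73 bb [227.7, 338.0, 25.5, 19.5] rect [376.1 133. ] [35.2 40.7] 6.3
top pod 0.68 bb [284.4, 360.5, 22.6, 16.4] rect [349.8  44.3] [32.9 33.7] 4.9
```

View pics/c8.png

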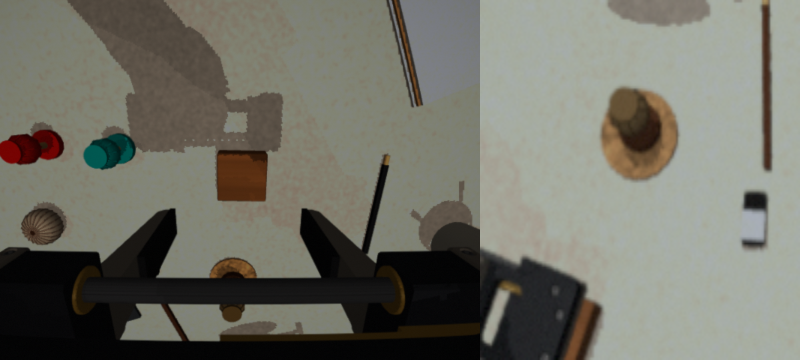

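Riser sits squarely between the fingers (crop (175,242)); the pod stands on its disc (crop (104,626) for the crown). Checking the pod numerically while gripping the riser.

Request:
{"method": "arm_command", "body": {
  "increments": [0,0.002,0.03,0,0,0,0,0,0.04,0,0,0,0,0,0.04,0,0,0,0,0,0.026,0,0,0,0,0,0.006,0,0,0]
}}

```text
time: 17.47
eef_pos: [0.4403, 0.2735, 0.0187]
ee_rot: [-179.7, -0.3, 165.8]
contact_force: [-0.1, -1.0, -0.4]
opening: 0.092
finger_force: 0.0
```

Request:
{"method": "arm_command", "body": {
  "increments": [0,0,0,0,0,0,0,0,0,0,0,0,0,0,0,0,0,0,0,0,0,0,0,0,0,0,0,0,0,0]
}}

```text
time: 17.88
eef_pos: [0.4436, 0.2763, 0.0244]
ee_rot: [179.9, 0.1, 165.8]
contact_force: [-0.2, 0.9, -0.1]
opening: 0.0924
finger_force: 0.0
```

Request:
{"method": "arm_command", "body": {
  "increments": [0,0,0,0,0,0,0,0,0,0,0,0,0,0,0,0,0,0,0,0,0,0,0,0,0,0,0,0,0,0],
  "claw": 1,
  "squeeze": 20
}}

```text
time: 18.3
eef_pos: [0.4428, 0.2756, 0.0229]
ee_rot: [180.0, 0.0, 165.8]
contact_force: [-0.6, 0.5, -0.0]
opening: 0.0606
finger_force: 0.2
```

Request:
{"method": "arm_command", "body": {
  "increments": [0,0,0,0,0,0,0,0,0,0,0,0,0,0,0,0,0,0,0,0,0,0,0,0]
}}

```text
time: 18.63
eef_pos: [0.4428, 0.2756, 0.0229]
ee_rot: [180.0, 0.0, 165.8]
contact_force: [-0.9, 0.8, 2.3]
opening: 0.0597
finger_force: 20.0
```

```bash
python3 - <<'E'
from h import *
print(px2w('top',(203.3,203),.066), px2w('top',(160+132/2.4,130+154/2),.009),px2w('top',(160+135/2.4,130+159/2),.004))
E
```

```text
[0.60157429 0.22093043 0.066     ] [0.59704633 0.22750107 0.009     ] [0.596418   0.22406915 0.004     ]
```

Request:
{"method": "arm_command", "body": {
  "increments": [0,0,-0.02,0,0,0,0,0,-0.04,0,0,0,0,0,-0.037,0,0,-6.6,0,0,0,0,0,-6.6,0,0,0,0,0,-6.5]
}}

```text
time: 19.05
eef_pos: [0.444, 0.2764, 0.1221]
ee_rot: [179.9, 0.2, -174.2]
contact_force: [0.6, 0.4, -2.0]
opening: 0.0601
finger_force: 20.0
```

Request:
{"method": "arm_command", "body": {
  "increments": [-0.0151,-0.034,0,0,0,0,-0.0151,-0.034,0,0,0,0,-0.0151,-0.034,0,0,0,0,-0.0151,-0.034,0,0,0,0,-0.0151,-0.034,0,0,0,0]
}}

```text
time: 19.47
eef_pos: [0.5344, 0.1117, 0.1196]
ee_rot: [-180.0, -0.0, -174.5]
contact_force: [0.9, 0.5, -0.7]
opening: 0.0599
finger_force: 20.0
```

Request:
{"method": "arm_command", "body": {
  "increments": [-0.0151,-0.034,0,0,0,0,-0.0151,-0.034,0,0,0,0,-0.0151,-0.034,0,0,0,0,0,0,0,0,0,0,0,0,0,0,0,0]
}}

```text
time: 19.88
eef_pos: [0.5891, 0.0131, 0.1193]
ee_rot: [-179.9, -0.0, -174.8]
contact_force: [-0.5, 0.4, -1.0]
opening: 0.0596
finger_force: 20.0
```

Request:
{"method": "arm_command", "body": {
  "increments": [0,0,0,0,0,0,0,0,0,0,0,0,0,0,0,0,0,0]
}}

```text
time: 20.13
eef_pos: [0.5882, 0.0182, 0.1196]
ee_rot: [180.0, -0.0, -174.4]
contact_force: [0.5, -0.2, -1.7]
opening: 0.0601
finger_force: 20.0
```

```bash
python3 - <<'E'
from h import *
T=pose();print(T[:3,3].round(4)); shot('wrist','w9'); meas('wrist',T,'riser tile'); shot('top','t9'); meas('top',None,'pod')
a=cv2.imread('pics/w9.png'); b=cv2.imread('pics/t9.png')[180:250,180:240]
cv2.imwrite('pics/c9.png',np.hstack([cv2.resize(a,(480,360)),cv2.resize(b,(310,360))]))
E
```

```text
[0.5882 0.0182 0.1196]
wrist riser 0.9 bb [254.2, 244.3, 128.0, 121.8] rect [634.3  22.5] [108.9 100.3] 5.6
wrist tile 0.66 bb [258.3, 191.6, 113.5, 54.4] rect [565.4  15.1] [43.1 89.9] 5.6
```

View pics/c9.png

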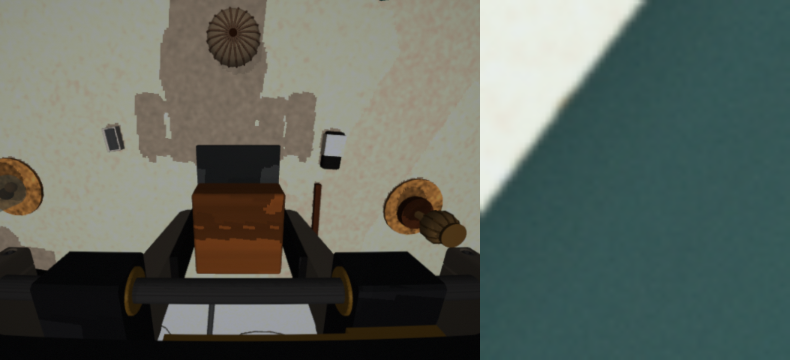

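The held riser's lower near edge is at about row 244 and its upper near edge at about row 307 (full picture); the tile's near edge is at row 193. The pod's foot is within its disc.

```bash
python3 - <<'E'
from h import *
T=pose(); p=lambda r,c,z:print(px2w('wrist',(r,c),z,T).round(4))
print(T[:3,3]); p(246,317,.0967); p(307,317,.1227); p(364,317,.1227);p(193.5,317,.006); p(282,551,.004);p(283,550,.009)
E
```

```text
[0.58877568 0.01697669 0.11990787]
[0.5613 0.0135 0.0967]
[0.585  0.0159 0.1227]
[0.618  0.0191 0.1227]
[0.545  0.0118 0.006 ]
[0.6022 0.2253 0.004 ]
[0.6015 0.2206 0.009 ]
```

Request:
{"method": "arm_command", "body": {
  "increments": [0,0,0.03,0,0,0,0,0,0.035,0,0,0,0,0,0.016,0,0,0,0,0,0.006,0,0,0,0,0,0,0,0,0]
}}

```text
time: 20.8
eef_pos: [0.5879, 0.0162, 0.0314]
ee_rot: [-180.0, -0.2, -174.5]
contact_force: [0.4, 0.5, -0.9]
opening: 0.0602
finger_force: 20.0
```

Request:
{"method": "arm_command", "body": {
  "increments": [0,0,0,0,0,0,0,0,0,0,0,0,0,0,0,0,0,0,0,0,0,0,0,0]
}}

```text
time: 21.13
eef_pos: [0.5898, 0.0163, 0.0341]
ee_rot: [180.0, 0.1, -174.5]
contact_force: [0.2, 1.1, -0.8]
opening: 0.06
finger_force: 20.0
```

Request:
{"method": "arm_command", "body": {
  "increments": [0,0.0007,0.004,0,0,0,0,0,0.001,0,0,0,0,0,0,0,0,0,0,0,0,0,0,0,0,0,0,0,0,0]
}}

```text
time: 21.55
eef_pos: [0.5894, 0.0172, 0.0288]
ee_rot: [180.0, 0.1, -174.5]
contact_force: [-1.4, 0.0, 7.0]
opening: 0.0599
finger_force: 20.0
```

Request:
{"method": "arm_command", "body": {
  "increments": [0,0,0,0,0,0,0,0,0,0,0,0]
}}

```text
time: 21.72
eef_pos: [0.5895, 0.0172, 0.0288]
ee_rot: [180.0, 0.1, -174.5]
contact_force: [-1.4, -0.2, 6.7]
opening: 0.0594
finger_force: 20.0
```

Request:
{"method": "arm_command", "body": {
  "increments": [0,0,0,0,0,0,0,0,0,0,0,0,0,0,0,0,0,0,0,0,0,0,0,0,0,0,0,0,0,0],
  "claw": -1
}}

```text
time: 22.13
eef_pos: [0.5887, 0.0169, 0.0276]
ee_rot: [-180.0, -0.0, -174.5]
contact_force: [-0.6, 0.0, -0.6]
opening: 0.0903
finger_force: 0.0
```

Request:
{"method": "arm_command", "body": {
  "increments": [0,0,-0.03,0,0,0,0,0,-0.04,0,0,0,0,0,-0.04,0,0,0,0,0,-0.01,0,0,0,0.0361,-0.001,0,0,0,0]
}}

```text
time: 22.55
eef_pos: [0.5605, 0.0136, 0.1522]
ee_rot: [-180.0, 0.8, -174.4]
contact_force: [-0.3, 0.2, -0.1]
opening: 0.0918
finger_force: 0.0
```

Request:
{"method": "arm_command", "body": {
  "increments": [0.0361,-0.001,0,0,0,0,0.0361,-0.001,0,0,0,0,0.0361,-0.001,0,0,0,0,0,0,0,0,0,0,0,0,0,0,0,0]
}}

```text
time: 22.97
eef_pos: [0.444, -0.0008, 0.1479]
ee_rot: [179.9, -0.0, -174.6]
contact_force: [1.4, -0.4, 0.9]
opening: 0.0922
finger_force: 0.0
```

Request:
{"method": "arm_command", "body": {
  "increments": [0,0,0,0,0,0,0,0,0,0,0,0]
}}

```text
time: 23.13
eef_pos: [0.4469, -0.0006, 0.1481]
ee_rot: [-180.0, 0.1, -174.5]
contact_force: [0.2, 0.7, 0.9]
opening: 0.0917
finger_force: 0.0
```

```bash
python3 - <<'E'
from h import *
T=pose();print(T[:3,3].round(4)); shot('wrist','w10'); meas('wrist',T,'shell'); shot('top','t10'); meas('top',None,'pod riser tile')
a=cv2.imread('pics/w10.png'); b=cv2.imread('pics/t10.png')[180:270,180:360]
cv2.imwrite('pics/c10.png',np.hstack([cv2.resize(a,(400,300)),cv2.resize(b,(400,300))]))
E
```

```text
[ 0.4469 -0.0006  0.1481]
wrist shell 0.93 bb [287.2, 212.0, 59.2, 54.2] rect [446.   -0.8] [49.9 49.7] 24.1
top pod 0.65 bb [228.4, 337.3, 19.7, 17.7] rect [377.9 138.5] [27.9 36.8] 69.4
top pod 0.56 bb [194.2, 194.4, 23.8, 31.4] rect [599.4 221.2] [55.6 33.1] 39.9
top riser 0.51 bb [332.2, 205.3, 7.9, 6.9] rect [621.   -1.8] [ 5.5 14. ] 4.8
top tile 0.71 bb [310.8, 205.5, 40.9, 8.4] rect [630.1  28.1] [ 5.6 37.7] 4.7
```

View pics/c10.png

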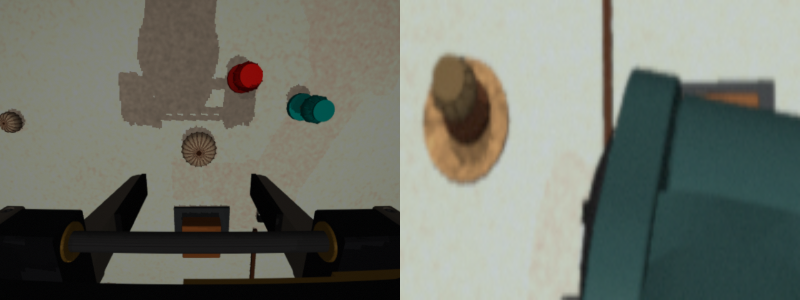

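Shell centred between the fingers (crop (150,198)), pod's foot well within its disc, block on the tile. Descend onto the shell.

Request:
{"method": "arm_command", "body": {
  "increments": [0,0,0.03,0,0,0,0,0,0.04,0,0,0,0,0,0.03,0,0,0,0,0,0.013,0,0,0,0,0,0,0,0,0]
}}

```text
time: 23.85
eef_pos: [0.4433, -0.001, 0.032]
ee_rot: [-180.0, -0.4, -174.5]
contact_force: [-0.6, -0.3, 0.4]
opening: 0.0918
finger_force: 0.0
```

Request:
{"method": "arm_command", "body": {
  "increments": [0,0,0.004,0,0,0,0,0,0.004,0,0,0,0,0,0.003,0,0,0,0,0,0.002,0,0,0,0,0,0.001,0,0,0]
}}

```text
time: 24.27
eef_pos: [0.4459, -0.0007, 0.0212]
ee_rot: [180.0, 0.1, -174.5]
contact_force: [-0.5, -0.1, -0.6]
opening: 0.092
finger_force: 0.0
```

Request:
{"method": "arm_command", "body": {
  "increments": [0,0,0,0,0,0,0,0,0,0,0,0,0,0,0,0,0,0,0,0,0,0,0,0]
}}

```text
time: 24.6
eef_pos: [0.4456, -0.0008, 0.021]
ee_rot: [180.0, 0.0, -174.5]
contact_force: [0.3, -0.4, 0.2]
opening: 0.0918
finger_force: 0.0
```

Request:
{"method": "arm_command", "body": {
  "increments": [0,0,0.001,0,0,0,0,0,0.0012,0,0,0,0,0,0,0,0,0,0,0,0,0,0,0,0,0,0,0,0,0],
  "claw": 1,
  "squeeze": 8
}}

```text
time: 25.02
eef_pos: [0.4454, -0.0008, 0.0185]
ee_rot: [180.0, -0.0, -174.5]
contact_force: [0.5, 0.6, 0.2]
opening: 0.061
finger_force: 0.0
```

Request:
{"method": "arm_command", "body": {
  "increments": [0,0,0,0,0,0,0,0,0,0,0,0,0,0,0,0,0,0,0,0,0,0,0,0,0,0,0,0,0,0]
}}

```text
time: 25.43
eef_pos: [0.4455, -0.0008, 0.0186]
ee_rot: [-180.0, 0.0, -174.5]
contact_force: [-0.1, 1.0, -0.7]
opening: 0.0477
finger_force: 8.0
```

Request:
{"method": "arm_command", "body": {
  "increments": [0,0,0,0,0,0,0,0,0,0,0,0]
}}

```text
time: 25.6
eef_pos: [0.4455, -0.0008, 0.0186]
ee_rot: [180.0, 0.0, -174.5]
contact_force: [-0.2, 0.4, 0.6]
opening: 0.0474
finger_force: 8.0
```

Request:
{"method": "arm_command", "body": {
  "increments": [0,0,-0.02,0,0,0,0,0,-0.03,0,0,0,0,0,-0.03,0,0,0,0,0,0,0,0,0,0,0,0,0,0,0]
}}

```text
time: 26.02
eef_pos: [0.4466, -0.0005, 0.0999]
ee_rot: [180.0, 0.2, -174.5]
contact_force: [0.0, 0.6, -0.1]
opening: 0.0476
finger_force: 8.0
```

Request:
{"method": "arm_command", "body": {
  "increments": [-0.036,0.001,0,0,0,0,-0.036,0.001,0,0,0,0,-0.036,0.001,0,0,0,0,-0.036,0.001,0,0,0,0,0,0,0,0,0,0]
}}

```text
time: 26.43
eef_pos: [0.594, 0.0182, 0.0972]
ee_rot: [-180.0, 0.2, -174.4]
contact_force: [0.9, 0.5, -0.2]
opening: 0.0476
finger_force: 8.0
```

Request:
{"method": "arm_command", "body": {
  "increments": [0,0,0,0,0,0,0,0,0,0,0,0,0,0,0,0,0,0,0,0,0,0,0,0]
}}

```text
time: 26.77
eef_pos: [0.587, 0.0167, 0.0982]
ee_rot: [180.0, -0.1, -174.6]
contact_force: [0.3, 0.2, -0.8]
opening: 0.0475
finger_force: 8.0
```

```bash
python3 - <<'E'
from h import *
T=pose();print(T[:3,3].round(4)); shot('wrist','w11'); meas('wrist',T,'riser tile shell')
E
```

```text
[0.587  0.0167 0.0982]
wrist riser 0.58 bb [274.5, 223.2, 87.9, 61.4] rect [579.8  15.7] [46.1 61.3] 5.4
wrist tile 0.64 bb [258.7, 195.8, 117.7, 81.9] rect [575.4  16.3] [63.3 90.4] 5.5
wrist shell 0.92 bb [270.1, 264.2, 95.3, 94.1] rect [630.6  20.2] [82.9 74. ] 4.1
wrist shell 0.59 bb [558.5, 413.3, 12.6, 27.4] rect [726.7 252.5] [30.3 10.2] 5.3
```

View pics/w11.png

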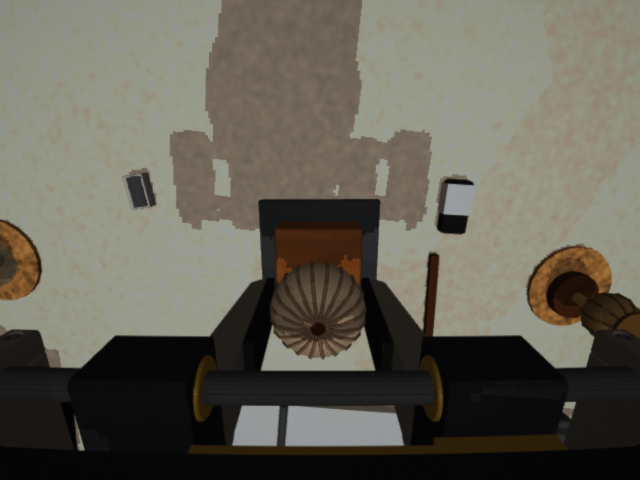

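Shell held with its crown at (328,319); the block's near side is at rows 222 to 229, centred at column 319; tile from row 200. All in line.

```bash
python3 - <<'E'
from h import *
T=pose(); p=lambda r,c,z:print(px2w('wrist',(r,c),z,T).round(4))
print(T[:3,3].round(4)); p(229,319,.032); p(222,319,.006); p(328,319,.1146); p(200,319,.006); p(311,318,.096)
p(230,275,.032);p(230,362,.032)
E
```

```text
[0.5881 0.0169 0.0989]
[0.5616 0.0149 0.032 ]
[0.5626 0.0151 0.006 ]
[0.5883 0.0171 0.1146]
[0.5461 0.0135 0.006 ]
[0.5894 0.0168 0.096 ]
[ 0.5652 -0.0147  0.032 ]
[0.5595 0.0439 0.032 ]
```

Request:
{"method": "arm_command", "body": {
  "increments": [-0.002,0.0005,0.02,0,0,0,0,0,0.015,0,0,0,0,0,0.006,0,0,0,0,0,0.001,0,0,0,0,0,0,0,0,0]
}}

```text
time: 27.38
eef_pos: [0.5902, 0.0175, 0.0566]
ee_rot: [-180.0, -0.0, -174.5]
contact_force: [0.5, 0.5, -0.1]
opening: 0.0474
finger_force: 8.0
```

Request:
{"method": "arm_command", "body": {
  "increments": [0,0,0,0,0,0,0,0,0,0,0,0,0,0,0,0,0,0,0,0,0,0,0,0,0,0,0,0,0,0]
}}

```text
time: 27.8
eef_pos: [0.5906, 0.0176, 0.057]
ee_rot: [180.0, 0.0, -174.5]
contact_force: [0.2, -0.7, 0.4]
opening: 0.0475
finger_force: 8.0
```

Request:
{"method": "arm_command", "body": {
  "increments": [0,0,0.003,0,0,0,0,0,0.002,0,0,0,0,0,0.001,0,0,0,0,0,0,0,0,0,0,0,0,0,0,0]
}}

```text
time: 28.22
eef_pos: [0.5902, 0.0177, 0.0506]
ee_rot: [180.0, -0.0, -174.5]
contact_force: [-0.9, 0.0, 2.7]
opening: 0.0476
finger_force: 8.0
```

Request:
{"method": "arm_command", "body": {
  "increments": [0,0,0,0,0,0,0,0,0,0,0,0]
}}

```text
time: 28.38
eef_pos: [0.5902, 0.0176, 0.0506]
ee_rot: [180.0, -0.0, -174.5]
contact_force: [-1.3, 0.4, 2.8]
opening: 0.0476
finger_force: 8.0
```

Request:
{"method": "arm_command", "body": {
  "increments": [0,0,0,0,0,0,0,0,0,0,0,0,0,0,0,0,0,0,0,0,0,0,0,0,0,0,0,0,0,0],
  "claw": -1
}}

```text
time: 28.8
eef_pos: [0.5904, 0.0176, 0.0505]
ee_rot: [-180.0, 0.0, -174.5]
contact_force: [0.6, -1.1, -0.3]
opening: 0.0791
finger_force: 0.0
```

Request:
{"method": "arm_command", "body": {
  "increments": [0,0,-0.02,0,0,0,0,0,-0.04,0,0,0,0,0,-0.04,0,0,0,0,0,-0.04,0,0,0,0.036,0,0,0,0,0]
}}

```text
time: 29.22
eef_pos: [0.5642, 0.0148, 0.199]
ee_rot: [-180.0, 1.1, -174.5]
contact_force: [1.4, 0.2, 1.4]
opening: 0.092
finger_force: 0.0
```

Request:
{"method": "arm_command", "body": {
  "increments": [0.03,0.025,0,0,0,0,0.03,0.025,0,0,0,0,0.03,0.025,0,0,0,0,0.03,0.025,0,0,0,0,0.03,0.025,0,0,0,0]
}}

```text
time: 29.63
eef_pos: [0.3917, 0.125, 0.1907]
ee_rot: [180.0, 0.0, -174.6]
contact_force: [0.1, 0.6, 0.1]
opening: 0.092
finger_force: 0.0
```

Request:
{"method": "arm_command", "body": {
  "increments": [0,0.04,0,0,0,0,0,0.04,0,0,0,0,0,0.04,0,0,0,0,0,0.04,0,0,0,0,0,0,0,0,0,0]
}}

```text
time: 30.05
eef_pos: [0.3765, 0.2915, 0.191]
ee_rot: [179.8, 0.1, -174.0]
contact_force: [0.9, 0.2, -0.2]
opening: 0.0916
finger_force: 0.0
```

```bash
python3 - <<'E'
from h import *
shot('top','t12'); shot('scene','s12')
for t in 'riser shell small_shell jar pod disc_lens disc_scope tile'.split():
    for d in cams.spot_point(t,'scene')[:2]: print(t,round(d['score'],2),np.round(d['centre']),px2w('scene',d['centre'],{'shell':.032,'riser':.006,'jar':.004,'pod':.004}.get(t,0))[:2].round(4))
a=cv2.imread('pics/t12.png')[170:350,180:510]; b=cv2.imread('pics/s12.png')[140:400,140:500]
cv2.imwrite('pics/c12.png',np.vstack([cv2.resize(a,(528,288)),cv2.resize(b,(528,310))]))
E
```

```text
riser 0.78 [257. 353.] [0.5937 0.0189]
shell 0.89 [244. 351.] [0.5896 0.0174]
small_shell 0.67 [326. 164.] [ 0.438  -0.2741]
jar 0.63 [356. 278.] [ 0.6194 -0.2347]
pod 0.84 [204. 407.] [0.5946 0.2353]
pod 0.79 [215. 247.] [0.3497 0.0367]
disc_lens 0.7 [209. 406.] [0.5999 0.2227]
disc_scope 0.94 [360. 278.] [ 0.6221 -0.2392]
```

View pics/c12.png

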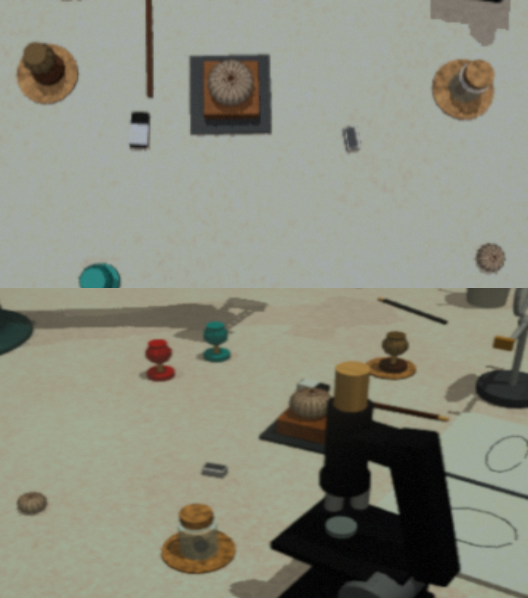

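Everything stands in place: jar, pod, block with shell, and small shell untouched. One numeric check of the centring from the top picture.

```bash
python3 - <<'E'
from h import *
p=lambda x,y,z:px2w('top',(170+y*.625,180+x*.625),z).round(4)
print('riser',p(231,86.5,.032),'shell',p(231,83,.0485),'tile',p(230.5,94.3,.006))
shot('top','t13'); meas('top',None,'riser shell pod')
a=cv2.imread('pics/t13.png')[190:260,180:360]; cv2.imwrite('pics/c13.png',cv2.resize(a,(792,308),interpolation=cv2.INTER_CUBIC))
E
```

```text
riser [0.5914 0.0162 0.032 ] shell [0.5909 0.0162 0.0485] tile [0.5894 0.0165 0.006 ]
top riser 0.63 bb [305.1, 208.5, 34.5, 38.7] rect [588.9  16.6] [62.7 59.4] 4.7
top shell 0.81 bb [311.2, 207.3, 27.1, 27.4] rect [599.5  16.6] [51.  47.6] 4.7
top shell 0.24 bb [146.2, 62.0, 102.2, 91.0] rect [808.9 278.4] [217.5 137.2] 60.4
top pod 0.83 bb [279.5, 358.2, 30.5, 21.8] rect [348.5  45.3] [36.  39.1] 49.6
top pod 0.74 bb [228.6, 334.3, 25.6, 22.0] rect [376.9 132.2] [36.8 39. ] 6.3
top pod 0.73 bb [190.9, 194.2, 30.4, 28.2] rect [597.9 220.3] [54.1 36.3] 50.1
```

View pics/c13.png

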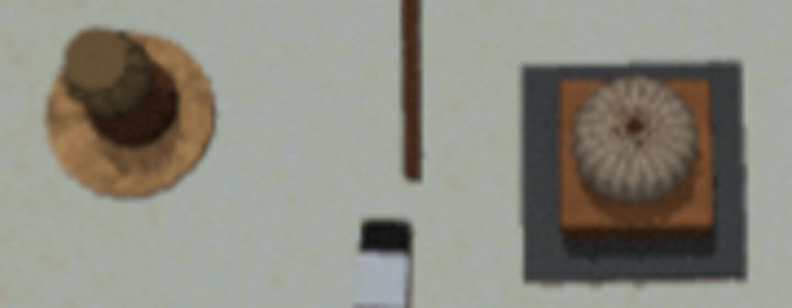

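```bash
python3 - <<'E'
from h import *
p=lambda x,y,z:px2w('top',(190+y/4.4,180+x/4.4),z).round(4)
print('crown',p(97,57,.066),'foot',p(133,102,.014),'disc',p(131,113.5,.004))
K,k1,W=cam('top'); V=np.linalg.inv(W); rv=cv2.Rodrigues(V[:3,:3])[0]
for z in(.004,.014,.066):
    q=cv2.projectPoints(np.array([[.597,.2245,z],[.597-.019,.2245,z],[.597,.2245-.019,z]]),rv,V[:3,3],K,np.array([k1,0,0,0.]))[0][:,0]
    print(z,((q-[180,190])*4.4).round(0).tolist())
E
```

```text
crown [0.602  0.2226 0.066 ] foot [0.5995 0.2208 0.014 ] disc [0.5973 0.2237 0.004 ]
0.004 [[129.0, 114.0], [123.0, 159.0], [175.0, 118.0]]
0.014 [[123.0, 107.0], [117.0, 153.0], [169.0, 111.0]]
0.066 [[90.0, 69.0], [83.0, 117.0], [140.0, 73.0]]
```

The pod is within about 4 mm of its disc's middle, the jar within 1 mm, and the block and shell within 2 mm. All stand upright and the robot is clear, so I hand in.

```bash
python3 -c "
from h import *
print(robot.job_done())"
```

```text
the job is handed in; nothing more can be done
None
```

I set the jar, the poppy head, the wooden block and then the large shell in their places and handed the job in; by camera, the jar, block and shell are within about 2 mm of centre and the pod about 4 mm, all upright, with the small shell where it was.

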